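# Park the rolling soap ball in its caddy and set the caddy on the riser

### The job

Lift the soap caddy by its arch handle and, with the caddy held clear of everything, roll the soap ball up from its end stop to between the blue marks in the middle by tilting, without touching it, and keep it between them for at least four seconds without a break. Then set the caddy down gently on the grey riser, centred and square to it, and let go with the ball resting between the marks. Never let the ball bang hard against an end stop or leave its runners, never tip the caddy steeply, and leave the other toiletries alone.

Things in the scene. Friction and masses are not known exactly. Their poses are not given: they have to be found in the camera images.
- caddy: Pale wooden soap caddy, about 0.5 kg (varies), loose on the counter: tray 140 mm (its x) by 340 mm (its y), flat underside. Origin: centre of the underside; z up. The ball lies on two chrome round-bar runners along y that bow upward to drain (crest at y = 0, radius of bow 1.3 m: 10 mm lower at the ends), so it rolls only along the caddy's y and off the crest by itself.
- caddy_grip (a point): Centre of the caddy's white crossbar, 165 mm above the middle of the underside; axes as the caddy's. Crossbar along x, 16 mm thick in y, 30 mm high, on uprights at x = +-62 mm; the ball passes 39 mm below it. Grip it here from above, across the 16 mm. The caddy balances here with the ball in the middle.
- caddy_mid (a point): Where the ball's centre is when on the crest in the middle of the caddy: 71 mm above the middle of the underside. The marks are blue cross stripes, 6 mm wide, on base and side rims, centred at y = +-40 mm from here; the ball is between the marks when its centre is. On a level caddy it stays put only within about 12 mm of the crest.
- caddy_end (a point): Inner face of the wooden end stop at the caddy's +y end, 162 mm from the middle, 65 mm above the underside; the other is its mirror image at -y. Stops are 75 mm high. The ball's centre can travel y = +-122 mm.
- soap: Hard orange soap ball, yellow band, 80 mm diameter, about 0.25 kg (varies); origin at its centre, axes turn with it. Starts at rest against the +y stop. Accelerates along caddy y by 7.0 (y/1.3 - t) m/s2 (y in m; t: tilt in rad about caddy +x, +y end up), less rolling resistance worth 0.01 to 0.02 rad of tilt; a caddy acceleration a along y leaves it behind by 0.7 a.
- riser: Fixed grey block on the counter, 140 mm (its x) by 160 mm (its y), 45 mm high. Origin: centre of its underside, on the counter. The caddy's underside goes on its top, caddy y along riser y (either way round), overhanging by 90 mm at both ends.
- lotion: amber lotion bottle, 60 mm across, 170 mm tall; a bystander, leave it alone. Origin: centre of its underside.
- tumbler: blue ceramic tumbler, 76 mm across, 100 mm tall; a bystander, leave it alone. Origin: centre of its underside.
- cotton_jar: glass jar with steel lid, 84 mm across, 100 mm tall; a bystander, leave it alone. Origin: centre of its underside.
- hairbrush: wooden brush lying flat; a bystander, leave it alone. Origin: centre of its underside.
- perfume: small green flacon, 50 mm across, 90 mm tall; a bystander, leave it alone. Origin: centre of its underside.
Mind the look-alikes: they are no part of the job. Of the things that look like the riser, the smaller one is meant.

How it is judged:
On the way:
1. the caddy is held clear of everything (underside at least 30 mm above the counter, carried by the gripper alone) with the ball between the marks for 4 s (y of soap in the frame of caddy between -0.04 and 0.04 m and height (world z) of caddy above 0.03 m and contact force between caddy and riser below 0.1 N and contact force between the fingers and caddy above 1 N), for 4 s.
At the end, for the whole second after the job is handed in: The caddy, released, stands level on the riser (underside 40 to 50 mm above the counter, tilt under 0.05 rad), middles within 30 mm, y axes within 0.2 rad; the ball is on its runners between the marks (within 40 mm of the middle), slower than 30 mm/s (y of soap in the frame of caddy between -0.04 and 0.04 m and horizontal distance between caddy and riser below 0.03 m and angle between the y axis of caddy and the y axis of riser, either way round below 0.2 rad and height (world z) of caddy between 0.04 and 0.05 m and angle between caddy's own z axis and vertical below 0.05 rad and contact force between caddy and riser above 2 N and linear speed of each of caddy, soap below 0.03 m/s and z of soap in the frame of caddy below 0.076 m); the robot touches nothing.
It fails at once if the ball bangs against an end stop (more than 6 N) (contact force between any of caddy_c1, caddy_c2 and soap above 6 N).
It fails at once if the ball leaves its runners or is pushed by the robot (contact force between any of the arm, the fingers and soap above 0.5 N or z of soap in the frame of caddy above 0.08 m or z of soap in the frame of caddy below 0.055 m or x of soap in the frame of caddy above 0.02 m or x of soap in the frame of caddy below -0.02 m).
It fails at once if the caddy is tipped more than 0.35 rad (angle between caddy's own z axis and vertical above 0.35 rad).
It fails at once if the caddy is slammed down on the riser (more than 40 N) (contact force between caddy and riser above 40 N).
It fails at once if another toiletry is disturbed (moved by more than 30 mm) (distance of any of lotion, tumbler, cotton_jar, hairbrush, perfume from where it was at the start of the episode above 0.03 m).
It also fails if it takes over 67 s, if anything falls off the work surface, if the arm or the gripper's body presses on something with over 40 N, if the wrist force passes 120 N, or if a joint passes its speed limit or range.

### The arm

A 6-joint arm with a two-finger parallel gripper is mounted at the origin on the work surface. World frame = base frame: x ahead of the robot, y to its left, z up, the work surface at z = 0. Lengths are in m, angles in rad, forces in N, time in s.
With the tool pointing down it reaches from about 0.35 to 0.775 m from the base axis. Payload 7.3 kg.
Tool frame: the origin (TCP) lies on the front face of the gripper's body, between the roots of the fingers; the fingertips stand ahead of it and the grasp point (between the pads) lies 47 mm ahead of it (finger_overhang is the z of the fingertips in the tool frame, in m); z points along the fingers, y is the line along which they close (so a half turn about z gives the same grasp; the last joint's range is limited). The gripper opens to 92 mm and grips with 3 to 60 N. Pads are 19 mm wide; open, the fingers measure 130 mm over their backs; the gripper's body (75 mm by 190 mm) begins 47 mm behind the grasp point.
Start: joints at [1.162, 0.342, 1.524, -0, 1.275, -0.146], TCP at [0.136, 0.507, 0.292] pointing down, gripper open.
Joint ranges: [-2.53, 2.53], [-0.77, 2.02], [0.04, 2.7], [-1, 4.14], [0.28, 2.66], [-3.11, 3.11]. Speed limits (rad/s): [2.57, 2.57, 3.14, 3.14, 3.14, 3.14].

### API

Orientations are given as [roll, pitch, yaw] about the fixed x, y, z axes, in that order (R = Rz(yaw) Ry(pitch) Rx(roll)).
In Python, from cell import * gives the robot as it stands. The module is installed in compiled form; this text tells all that it offers.
- The arm moves only by the tool arm_command, never from a script. Its argument "series" is a list of rows, each an object of numbers: "x", "y", "z": the shift along the tool's x, y, z in mm; "rx", "ry", "rz": the turn, a rotation vector about the tool's x, y, z in degrees. A call has 1 to 20 rows; each row is the pose to reach, as a shift and turn from the pose commanded when the call began, along the tool's axes at that moment; what a row does not reach only later rows make up. A row lasts 1/10 s, in which the tool goes at most 50 mm and 8.59 degrees, less where a joint would pass 70% of its speed; a pose out of reach is approached as far as the arm can. A call with a gripper value outside its range is refused whole. "hand" is the finger opening in mm, from 0 to 91.8, set as the call begins (left out, the last holds). The fingers move at their own pace and stop on an object; "squeeze" is the grip in N (left out, the last holds). Time passes only in rows, so rows that repeat a pose let the fingers close. It gives the time, the measured TCP pose, the force, the opening and the grip force at its end, in the units of the state.
- observe(): the state, without advancing time (a new reading comes with each control period).
- read_camera(name): name is "scene" or "top" or "wrist"; returns a dict with "pixels" (480x640x3 uint8, blue, green, red), "K" (3x3 intrinsics, pixels), "k1" (the pictures are not rectified: a ray, as slopes to the right and down, at radius r is drawn at 1 + k1 r^2 times it, then the intrinsics apply), "rvec" (rotation vector, rad) and "tvec" (3), from world to camera coordinates, as OpenCV has them. Camera axes: x right, y down, z forward; pixel columns grow to the right and rows downward; lengths in m; the calibration is good to about 2 mm. A picture is of the moment at which its call begins. There is no depth.
- hand_in(): hands the job in; it is judged then, once.
Trained networks look in a picture, given as the dict that the camera call returned (one of the last four; its "shot" number tells which), for a name from the list of things; names that differ only in an ending like _2 or _b are one class to them, and where a whole thing is asked for, a point or a joint stands for the part that bears it (a point fixed in the world has none). Each returns a list of dicts, best first, with "confidence" (0 to 1); they miss things now and then, are a little off and sometimes report something else, mostly with a low value. They report only what shows in the picture. A call takes as long as a camera call. They do not tell look-alikes from the thing itself.
- boxes_of(picture, query): "point" ([x, y, z] in m, in world coordinates, good to about 4 mm: the middle of the surface that is visible of it).
- trace(picture, query): "pixels" (480x640 bool, what is visible of it).
- mark_of(picture, query): "point" ([x, y, z] in m, in world coordinates, good to about 4 mm: a listed point, or the origin of a listed thing).
The state is a dict: "time": time; "qpos": joint angles; "qvel": joint speeds; "joint_efforts": joint torques, N m; "tool_pos": TCP position; "tool_rot": TCP orientation; "contact_force": force on the tool from outside, world axes, zero at the start; "torque": the same for the moment, N m; "opening": finger opening in m; "grip_force": force on a finger pad.
Only numpy, scipy, OpenCV 4.12 (cv2) and the standard library are available. Lean on these libraries where they do the work, as an engineer would, in place of code of your own. Each camera call takes 0.05 s, during which the arm holds its last target. There are 200 camera calls.

## Working session

There is one attempt and no reset: what is moved stays moved. The work goes in short steps, Python scripts to look and compute and a tool call to move; the robot and the scene stay as the last step left them, time stands still between calls to the robot, and variables do not carry over. Pictures are saved under pics/ and viewed, at most 10 in all, crops included, and the job is handed in when it is done.

Besides the shell and the picture viewer there is one more tool, called after "Emit:" as name(argument=value, ...) on one line, values as JSON. arm_command: Moves the arm, as the interface text tells. Its arguments: {"type":"object","properties":{"series":{"type":"array"},"hand":{"type":"number"},"squeeze":{"type":"number"}},"required":["series"]}

```bash
mkdir -p pics
cat > h.py <<'E'
from cell import *
import numpy as np, cv2
from scipy.spatial.transform import Rotation as R
def allm(names,cams=("scene","top")):
    ps={}
    for c in cams:
        p=read_camera(c); ps[c]=p
        for n in names:
            for f in (mark_of,):
                r=f(p,n)
                print(c,n,[(np.round(d["point"],3).tolist(),round(d["confidence"],2)) for d in r[:4]])
    return ps
E
python3 - <<'E'
from h import *
ps=allm(["caddy","caddy_grip","caddy_mid","caddy_end","soap","riser","lotion","tumbler","cotton_jar","hairbrush","perfume"])
for c,p in ps.items(): cv2.imwrite(f"pics/{c}1.png",p["pixels"])
s=observe();print(s)
E
```

```text
scene caddy [([0.5, -0.253, -0.0], 0.79)]
scene caddy_grip []
scene caddy_mid [([0.501, -0.254, 0.068], 0.79)]
scene caddy_end [([0.458, -0.1, 0.067], 0.92), ([0.506, -0.25, 0.167], 0.34)]
scene soap [([0.466, -0.14, 0.068], 0.89)]
scene riser [([0.195, 0.351, -0.003], 0.86), ([0.472, 0.219, -0.001], 0.7)]
scene lotion [([0.742, -0.134, -0.002], 0.92)]
scene tumbler [([0.772, 0.154, -0.005], 0.79)]
scene cotton_jar [([0.769, 0.025, 0.006], 0.8)]
scene hairbrush [([0.406, -0.606, -0.004], 0.86)]
scene perfume [([0.591, -0.558, 0.0], 0.57)]
top caddy [([0.5, -0.258, -0.001], 0.59)]
top caddy_grip [([0.498, -0.253, 0.165], 0.63)]
top caddy_mid [([0.503, -0.257, 0.07], 0.81)]
top caddy_end [([0.457, -0.096, 0.065], 0.55)]
top soap [([0.473, -0.138, 0.068], 0.66)]
top riser [([0.194, 0.352, 0.003], 0.89), ([0.501, -0.254, 0.166], 0.46)]
top lotion [([0.747, -0.136, -0.001], 0.82)]
top tumbler [([0.77, 0.154, 0.005], 0.57)]
top cotton_jar [([0.767, 0.023, -0.002], 0.81), ([0.771, 0.151, 0.002], 0.62)]
top hairbrush [([0.405, -0.608, 0.0], 0.69)]
top perfume [([0.587, -0.559, -0.003], 0.93)]
{'time': 1.2, 'qpos': array([ 1.16196609e+00,  3.42015635e-01,  1.52411607e+00,  2.32742542e-05,
        1.27539010e+00, -1.46033629e-01]), 'qvel': array([-0.00134834,  0.00036506, -0.00057556,  0.00111842,  0.00061311,
       -0.00148916]), 'joint_efforts': array([ 2.87315277e-05, -4.31156266e+01, -2.44470656e+01,  7.16732140e-02,
        4.87025105e-02,  4.40376994e-05]), 'tool_pos': array([0.13638005, 0.50698802, 0.29222677]), 'tool_rot': array([ 3.14151931e+00, -1.17189645e-05,  2.87878927e+00]), 'contact_force': array([-0.51049693,  0.03607053,  0.51084507]), 'torque': array([ 0.00159358, -0.04036055, -0.01057407]), 'grip_force': 0.0, 'opening': 0.09187475006176905}
```

View images.

View pics/top1.png

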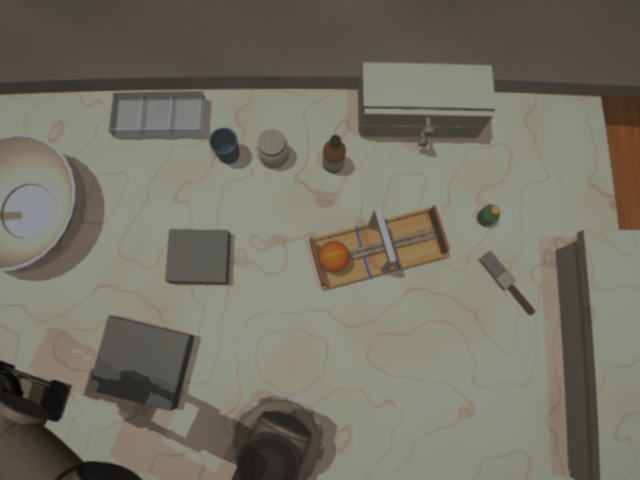

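View pics/scene1.png

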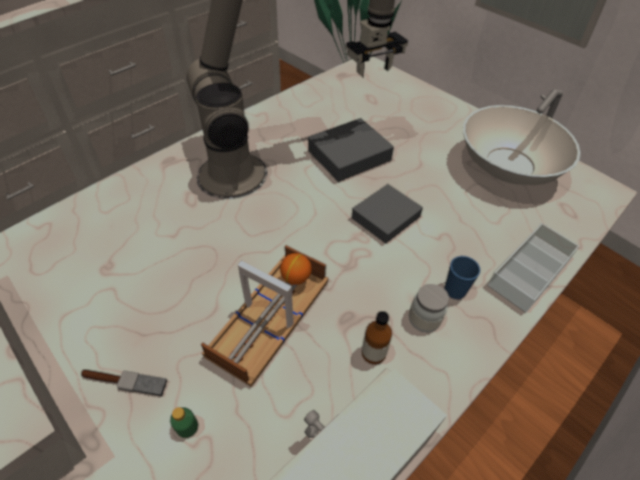

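Top view: the caddy is at (380,247) with the ball at (333,256). The small riser is at (198,256) and the larger look-alike at (143,362). Next I measure the yaws.

```bash
cat >> h.py <<'E'
def rays(p,px):
    K=np.array(p["K"]);k=p["k1"]
    d=cv2.undistortPoints(np.array(px,float).reshape(-1,1,2),K,np.array([k,0,0,0.])).reshape(-1,2)
    Rm=cv2.Rodrigues(np.array(p["rvec"],float))[0]; t=np.array(p["tvec"],float).ravel()
    return -Rm.T@t, np.c_[d,np.ones(len(d))]@Rm
def toz(p,px,z):
    o,d=rays(p,px); return o+d*((z-o[2])/d[:,2])[:,None]
E
python3 - <<'E'
from h import *
import cell; print([a for a in dir(cell) if not a.startswith('_')], getattr(cell,'finger_overhang',None))
p=read_camera("top")
for n,z in (("riser",.045),("caddy",.03)):
  for d in trace(p,n)[:3]:
    c=max(cv2.findContours(d["pixels"].astype(np.uint8),0,1)[0],key=len).reshape(-1,2)
    w=toz(p,c,z)[:,:2]
    print(n,d["confidence"],cv2.minAreaRect((w*1000).astype(np.float32)))
for d in boxes_of(p,"riser"): print(d)
for c in ("top","scene"):
  q=read_camera(c)
  for n in ("caddy_end","caddy_mid","caddy_grip","riser"): print(c,n,[np.round(d["point"],4) for d in mark_of(q,n)[:2]])
print(p["K"],p["k1"])
E
```

```text
['IKError', 'boxes_of', 'finger_overhang', 'hand_in', 'mark_of', 'observe', 'read_camera', 'trace'] 0.0655
riser 0.98 ((192.9569091796875, 348.29583740234375), (238.1693572998047, 199.3828125), 77.99356079101562)
riser 0.72 ((469.190673828125, 215.8108367919922), (143.65945434570312, 167.21971130371094), 0.40825971961021423)
caddy 0.78 ((514.521484375, -257.0083923339844), (177.69586181640625, 355.57489013671875), 14.718464851379395)
{'point': [0.4664, 0.2155, 0.0472], 'confidence': 0.93}
{'point': [0.1917, 0.3404, 0.0658], 'confidence': 0.93}
top caddy_end [array([ 0.4556, -0.0969,  0.0641])]
top caddy_mid [array([ 0.5013, -0.2543,  0.0676])]
top caddy_grip [array([ 0.5016, -0.256 ,  0.1642])]
top riser [array([ 0.4754,  0.2213, -0.0012]), array([ 0.5083, -0.2537,  0.0681])]
scene caddy_end [array([ 0.4559, -0.0943,  0.066 ]), array([ 0.5029, -0.2508,  0.168 ])]
scene caddy_mid [array([ 0.5016, -0.2546,  0.0683])]
scene caddy_grip [array([ 0.5018, -0.2505,  0.1632]), array([ 4.701e-01,  2.227e-01, -1.000e-04])]
scene riser [array([ 0.471 ,  0.2173, -0.0014]), array([ 0.1947,  0.3502, -0.0019])]
[[526.93977724   0.         312.68024642]
 [  0.         526.93977724 239.1480344 ]
 [  0.           0.           1.        ]] -0.11872112876318226
```

```bash
cat >> h.py <<'E'
def rel(p,yaw,s=None):
    s=s or observe(); T=R.from_euler('xyz',s["tool_rot"]); G=R.from_euler('xyz',[np.pi,0,np.radians(yaw)])
    return np.round(1000*T.inv().apply(np.array(p)-s["tool_pos"]),1).tolist(), np.round(np.degrees((T.inv()*G).as_rotvec()),2).tolist()
E
python3 - <<'E'
from h import *
print(rel([.45,.2,.292],180)); print(rel([.5015,-.254,.262],195.5))
E
```

```text
([-382.6, -215.0, 0.2], [0.01, 0.0, -15.06])
([-550.3, -640.0, 30.2], [0.01, 0.0, -30.56])
```

Emit:
arm_command(series=[{"x":-383,"y":-215,"z":0,"rz":-15},{"x":-383,"y":-215,"z":0,"rz":-15},{"x":-383,"y":-215,"z":0,"rz":-15},{"x":-383,"y":-215,"z":0,"rz":-15},{"x":-383,"y":-215,"z":0,"rz":-15},{"x":-383,"y":-215,"z":0,"rz":-15},{"x":-383,"y":-215,"z":0,"rz":-15},{"x":-550,"y":-640,"z":0,"rz":-30.5},{"x":-550,"y":-640,"z":0,"rz":-30.5},{"x":-550,"y":-640,"z":0,"rz":-30.5},{"x":-550,"y":-640,"z":0,"rz":-30.5},{"x":-550,"y":-640,"z":0,"rz":-30.5},{"x":-550,"y":-640,"z":0,"rz":-30.5},{"x":-550,"y":-640,"z":0,"rz":-30.5},{"x":-550,"y":-640,"z":0,"rz":-30.5},{"x":-550,"y":-640,"z":0,"rz":-30.5},{"x":-550,"y":-640,"z":15,"rz":-30.5},{"x":-550,"y":-640,"z":30,"rz":-30.5},{"x":-550,"y":-640,"z":30,"rz":-30.5},{"x":-550,"y":-640,"z":30,"rz":-30.5}], hand=60, squeeze=50)

```text
invalid input
```

Run:
```python
from h import *
s=observe(); print(s["time"],s["tool_pos"],np.degrees(s["tool_rot"]),s["opening"]); print(rel([.5015,-.254,.212],195.5))
ps=allm(["caddy_grip","caddy_mid","caddy_end","soap"],("wrist",))
cv2.imwrite("pics/w1.png",ps["wrist"]["pixels"])
```

```text
1.9 [0.13637849 0.507003   0.29224092] [ 1.79993192e+02 -1.90391248e-04  1.64941541e+02] 0.09178368373332017
([-550.3, -640.0, 80.2], [0.01, 0.0, -30.56])
wrist caddy_grip []
wrist caddy_mid []
wrist caddy_end []
wrist soap []
```

View pics/w1.png

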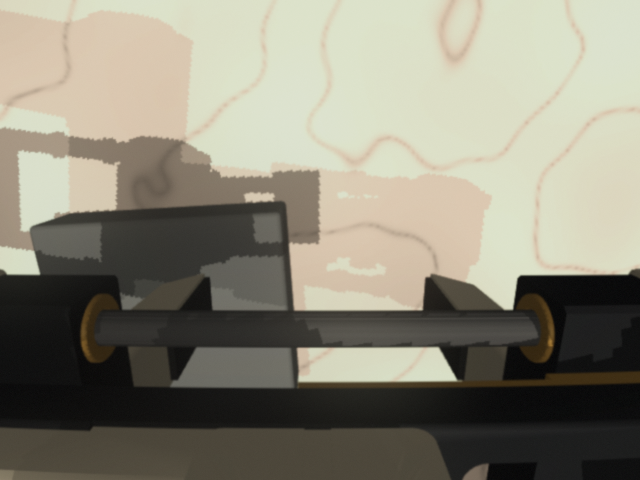

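The wrist view shows only the gripper and the larger block. The move was refused, so I retry with all six keys in each row.

Emit:
arm_command(series=[{"x":-383,"y":-215,"z":0,"rx":0,"ry":0,"rz":-15},{"x":-383,"y":-215,"z":0,"rx":0,"ry":0,"rz":-15},{"x":-383,"y":-215,"z":0,"rx":0,"ry":0,"rz":-15},{"x":-383,"y":-215,"z":0,"rx":0,"ry":0,"rz":-15},{"x":-383,"y":-215,"z":0,"rx":0,"ry":0,"rz":-15},{"x":-383,"y":-215,"z":0,"rx":0,"ry":0,"rz":-15},{"x":-383,"y":-215,"z":0,"rx":0,"ry":0,"rz":-15},{"x":-550,"y":-640,"z":0,"rx":0,"ry":0,"rz":-30.5},{"x":-550,"y":-640,"z":0,"rx":0,"ry":0,"rz":-30.5},{"x":-550,"y":-640,"z":0,"rx":0,"ry":0,"rz":-30.5},{"x":-550,"y":-640,"z":0,"rx":0,"ry":0,"rz":-30.5},{"x":-550,"y":-640,"z":0,"rx":0,"ry":0,"rz":-30.5},{"x":-550,"y":-640,"z":0,"rx":0,"ry":0,"rz":-30.5},{"x":-550,"y":-640,"z":0,"rx":0,"ry":0,"rz":-30.5},{"x":-550,"y":-640,"z":0,"rx":0,"ry":0,"rz":-30.5},{"x":-550,"y":-640,"z":0,"rx":0,"ry":0,"rz":-30.5},{"x":-550,"y":-640,"z":15,"rx":0,"ry":0,"rz":-30.5},{"x":-550,"y":-640,"z":30,"rx":0,"ry":0,"rz":-30.5},{"x":-550,"y":-640,"z":30,"rx":0,"ry":0,"rz":-30.5},{"x":-550,"y":-640,"z":30,"rx":0,"ry":0,"rz":-30.5}], hand=60, squeeze=50)

```text
time: 4.15
tool_pos: [0.5008, -0.2548, 0.261]
tool_rot: [3.139, -0.001, -2.874]
contact_force: [0.4, 0.5, 0.5]
opening: 0.0601
grip_force: 0.0
```

Run:
```python
from h import *
s=observe(); print(s["time"],s["tool_pos"],np.degrees(s["tool_rot"]),s["opening"]); print(rel([.5015,-.254,.212],195.5))
ps=allm(["caddy_grip","caddy_mid","soap"],("wrist",))
cv2.imwrite("pics/w2.png",ps["wrist"]["pixels"])
```

```text
4.15 [ 0.50081494 -0.25480413  0.26095387] [ 1.79877008e+02 -8.00457729e-02 -1.64683851e+02] 0.06014527473070533
([-0.9, 0.5, 49.0], [0.12, -0.08, -0.18])
wrist caddy_grip [([0.498, -0.256, 0.167], 0.95)]
wrist caddy_mid []
wrist soap [([0.468, -0.136, 0.064], 0.83)]
```

View pics/w2.png

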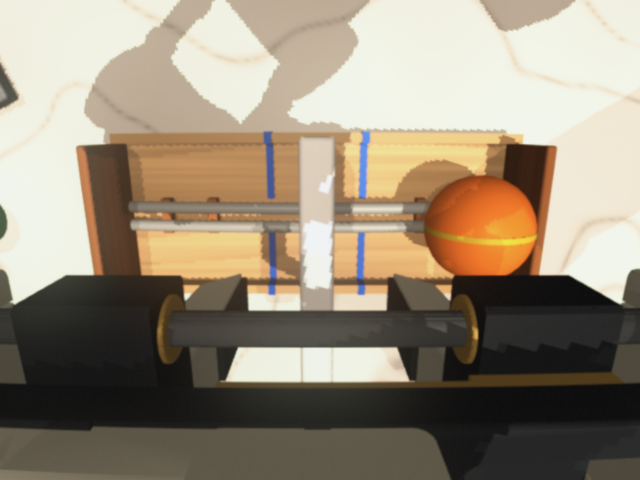

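The wrist view shows the crossbar centred between the fingers (column 317) and square to them. The ball is at (480,235), against the +y stop on the right. I descend and grip.

Emit:
arm_command(series=[{"x":0,"y":0,"z":15,"rx":0,"ry":0,"rz":0},{"x":0,"y":0,"z":30,"rx":0,"ry":0,"rz":0},{"x":0,"y":0,"z":42,"rx":0,"ry":0,"rz":0},{"x":0,"y":0,"z":49,"rx":0,"ry":0,"rz":0},{"x":0,"y":0,"z":49,"rx":0,"ry":0,"rz":0}], hand=40)

```text
time: 4.85
tool_pos: [0.5011, -0.2532, 0.2126]
tool_rot: [3.14, -0.001, -2.871]
contact_force: [-0.1, -0.3, -0.0]
opening: 0.0406
grip_force: 0.0
```

Emit:
arm_command(series=[{"x":0,"y":0,"z":0,"rx":0,"ry":0,"rz":0},{"x":0,"y":0,"z":0,"rx":0,"ry":0,"rz":0},{"x":0,"y":0,"z":0,"rx":0,"ry":0,"rz":0},{"x":0,"y":0,"z":0,"rx":0,"ry":0,"rz":0},{"x":0,"y":0,"z":0,"rx":0,"ry":0,"rz":0},{"x":0,"y":0,"z":0,"rx":0,"ry":0,"rz":0},{"x":0,"y":0,"z":0,"rx":0,"ry":0,"rz":0},{"x":0,"y":0,"z":0,"rx":0,"ry":0,"rz":0}], hand=12, squeeze=60)

```text
time: 5.65
tool_pos: [0.5015, -0.2543, 0.2137]
tool_rot: [-3.14, 0.001, -2.872]
contact_force: [0.9, -2.5, 5.2]
opening: 0.0155
grip_force: 60.0
```

```bash
cat >> h.py <<'E'
def ball(p=None,save=None):
    "ball y in caddy frame (mm) from wrist picture, by circle through the mask's outline, in the tool frame"
    p=p or read_camera("wrist"); s=observe()
    hsv=cv2.cvtColor(p["pixels"],cv2.COLOR_BGR2HSV)
    return p,s
E
python3 - <<'E'
from h import *
s=observe(); print(s["time"],s["tool_pos"],np.degrees(s["tool_rot"]),s["opening"],s["grip_force"])
p=read_camera("wrist"); T=R.from_euler('xyz',s["tool_rot"])
Rm=cv2.Rodrigues(np.array(p["rvec"]))[0]; t=np.array(p["tvec"]).ravel()
M=Rm@T.as_matrix(); c=T.inv().apply(-Rm.T@t-s["tool_pos"])
print("cam in tool",c,M.round(3).tolist())
hsv=cv2.cvtColor(p["pixels"],cv2.COLOR_BGR2HSV)
d=trace(p,"soap"); 
for e in d[:2]:
    ys,xs=np.nonzero(e["pixels"]); print(e["confidence"],xs.min(),xs.max(),ys.min(),ys.max(),np.percentile(hsv[ys,xs],[5,50,95],axis=0).tolist())
for n in ("caddy_grip","caddy_end","soap","caddy_mid"): print(n,[(T.inv().apply(np.array(e["point"])-s["tool_pos"]).round(4).tolist(),e["confidence"]) for e in mark_of(p,n)[:2]])
cv2.imwrite("pics/w3.png",p["pixels"])
E
```

```text
5.65 [ 0.50149889 -0.2542742   0.21373311] [-1.79931517e+02  4.96015520e-02 -1.64562466e+02] 0.01552075424384364 60.00021815299988
cam in tool [ 0.06825765  0.00020037 -0.09222179] [[-0.001, 1.0, -0.0], [-0.967, -0.001, -0.254], [-0.254, 0.0, 0.967]]
0.79 443 580 181 304 [[10.0, 193.0, 113.0], [11.0, 210.0, 226.0], [21.0, 215.0, 240.0]]
caddy_grip [([0.001, -0.0025, 0.0459], 0.7)]
caddy_end [([-0.001, 0.1618, 0.1482], 0.79)]
soap [([-0.0013, 0.1241, 0.151], 0.87)]
caddy_mid [([0.0011, 0.1611, 0.1478], 0.72)]
```

View pics/w3.png

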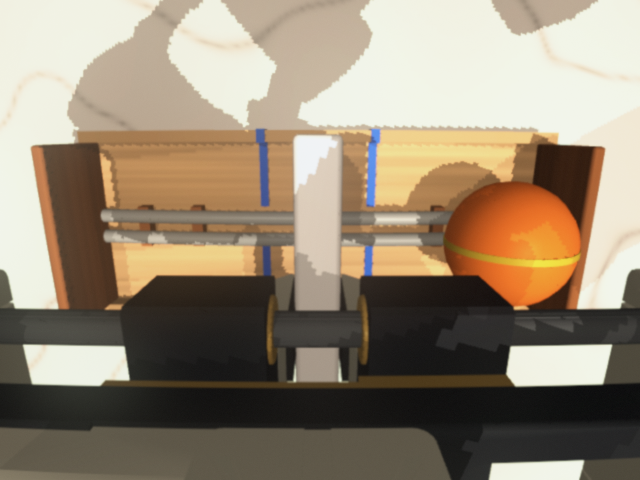

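The bar is gripped, with the ball at (512,243) and the blue marks at columns 262 and 372. I add a ball and tilt estimator, then lift.

```bash
python3 - <<'E'
t=open("h.py").read(); t=t[:t.index("def ball(")]
t+='''
C=np.array([.0683,.0002,-.0922]); M=np.array([[0,1,0],[-.967,0,-.254],[-.254,0,.967]])
_s=np.random.default_rng(0).normal(size=(3000,3)); _s/=np.linalg.norm(_s,axis=1)[:,None]
def proj(P):
    p=PIC; q=(np.asarray(P)-C)@M.T; d=q[:,:2]/q[:,2:]; d=d*(1+p["k1"]*(d**2).sum(1))[:,None]
    K=np.array(p["K"]); return d*[K[0,0],K[1,1]]+K[:2,2]
def ball():
    global PIC
    PIC=p=read_camera("wrist"); h=cv2.cvtColor(p["pixels"],cv2.COLOR_BGR2HSV)
    m=cv2.inRange(h,(7,185,60),(14,255,255)); m[272:]=0
    m=cv2.morphologyEx(m,cv2.MORPH_OPEN,np.ones((5,5)))
    n,l,st,_=cv2.connectedComponentsWithStats(m); k=[i for i in range(1,n) if st[i,4]>300]
    a=min(st[i,0] for i in k); b=max(st[i,0]+st[i,2]-1 for i in k)
    g=np.arange(-.13,.1301,.001); e=[]
    for y in g:
        u=proj(_s*.04+[0,y,.047+.094-y*y/2.6*-1]); u=u[u[:,1]<271]; e.append((u[:,0].min()-a,u[:,0].max()-b))
    e=np.array(e); i=np.argmin((e**2).sum(1))
    bl=cv2.inRange(h[145:195],(105,120,40),(130,255,255)); xs=np.nonzero(bl)[1]
    L=xs[xs<318]; Rr=xs[xs>=318]; L=np.median(L) if len(L)>30 else np.nan; Rr=np.median(Rr) if len(Rr)>30 else np.nan
    s=observe(); T=R.from_euler('xyz',s["tool_rot"]); up=T.inv().apply([0,0,1.]); 
    tt=np.arctan2(up[1],-up[2])   # tool tilt: + = tool +y end up
    print("t",s["time"],"ball y mm",round(g[i]*1000),"err",e[i].round(1),"edges",a,b,"marks",L,Rr,"tooltilt",round(tt,4),"pos",s["tool_pos"].round(4),"F",s["contact_force"].round(1))
'''
open("h.py","w").write(t)
E
python3 -c "
from h import *
ball()"
```

```text
t 6.0 ball y mm 122 err [-1.8  1.5] edges 445 580 marks 264.0 371.0 tooltilt -0.0013 pos [ 0.5015 -0.2543  0.2137] F [ 1.2 -2.5  5.6]
```

Emit:
arm_command(series=[{"x":0,"y":0,"z":-2,"rx":0,"ry":0,"rz":0},{"x":0,"y":0,"z":-8,"rx":0,"ry":0,"rz":0},{"x":0,"y":0,"z":-20,"rx":0,"ry":0,"rz":0},{"x":0,"y":0,"z":-36,"rx":0,"ry":0,"rz":0},{"x":0,"y":0,"z":-54,"rx":0,"ry":0,"rz":0},{"x":0,"y":0,"z":-74,"rx":0,"ry":0,"rz":0},{"x":0,"y":0,"z":-94,"rx":0,"ry":0,"rz":0},{"x":0,"y":0,"z":-112,"rx":0,"ry":0,"rz":0},{"x":0,"y":0,"z":-126,"rx":0,"ry":0,"rz":0},{"x":0,"y":0,"z":-135,"rx":0,"ry":0,"rz":0},{"x":0,"y":0,"z":-140,"rx":0,"ry":0,"rz":0},{"x":0,"y":0,"z":-140,"rx":0,"ry":0,"rz":0},{"x":0,"y":0,"z":-140,"rx":0,"ry":0,"rz":0}])

```text
time: 7.3
tool_pos: [0.501, -0.2538, 0.3525]
tool_rot: [3.14, -0.001, -2.872]
contact_force: [0.3, 0.2, -7.1]
opening: 0.0155
grip_force: 60.0
```

Run:
```python
from h import *
ball()
s=observe(); print(s["torque"],s["grip_force"],s["opening"]); print(rel([.471,.218,.353],180)); cv2.imwrite("pics/w4.png",read_camera("wrist")["pixels"])
```

```text
t 7.35 ball y mm 122 err [-1.8  2.5] edges 445 579 marks 263.0 371.0 tooltilt 0.0015 pos [ 0.501  -0.2537  0.3523] F [ 0.3 -0.  -7. ]
[-0.16416212 -0.04520342  0.02238635] 59.99591767787933 0.01575906698214137
([-96.7, 462.7, -0.1], [0.08, -0.07, 15.45])
```

The lift went well: the grip is rigid and the ball is at 122 mm. I carry it smoothly to above the riser.

Emit:
arm_command(series=[{"x":0,"y":0,"z":0,"rx":0,"ry":0,"rz":0},{"x":0,"y":1,"z":0,"rx":0,"ry":0,"rz":0},{"x":-1,"y":4,"z":0,"rx":0,"ry":0,"rz":0},{"x":-2,"y":9,"z":0,"rx":0,"ry":0,"rz":0},{"x":-3.5,"y":16.5,"z":0,"rx":0,"ry":0,"rz":0},{"x":-5.5,"y":27,"z":0,"rx":0,"ry":0,"rz":0},{"x":-8.5,"y":40,"z":0,"rx":0,"ry":0,"rz":0},{"x":-12,"y":56.5,"z":0,"rx":0,"ry":0,"rz":0},{"x":-16,"y":75.5,"z":0,"rx":0,"ry":0,"rz":0},{"x":-20.5,"y":97,"z":0,"rx":0,"ry":0,"rz":0},{"x":-25.5,"y":121,"z":0,"rx":0,"ry":0,"rz":0},{"x":-31,"y":147,"z":0,"rx":0,"ry":0,"rz":0},{"x":-36.5,"y":174.5,"z":0,"rx":0,"ry":0,"rz":0},{"x":-42.5,"y":202.5,"z":0,"rx":0,"ry":0,"rz":0},{"x":-48.5,"y":231.5,"z":0,"rx":0,"ry":0,"rz":0}])

```text
time: 8.9
tool_pos: [0.4856, -0.0157, 0.3534]
tool_rot: [3.141, 0.0, -2.872]
contact_force: [-0.2, -0.6, -6.4]
opening: 0.0153
grip_force: 60.0
```

Emit:
arm_command(series=[{"x":-6,"y":29,"z":0,"rx":0,"ry":0,"rz":0},{"x":-12,"y":57,"z":0,"rx":0,"ry":0,"rz":0.3},{"x":-17.5,"y":84.5,"z":0,"rx":0,"ry":0,"rz":0.9},{"x":-23,"y":110.5,"z":0,"rx":0,"ry":0,"rz":1.9},{"x":-28,"y":134.5,"z":0,"rx":0,"ry":0,"rz":3.2},{"x":-32.5,"y":156,"z":0,"rx":0,"ry":0,"rz":4.9},{"x":-36.5,"y":175,"z":0,"rx":0,"ry":0,"rz":6.7},{"x":-40,"y":191.5,"z":0,"rx":0,"ry":0,"rz":8.7},{"x":-43,"y":204.5,"z":0,"rx":0,"ry":0,"rz":10.5},{"x":-45,"y":215,"z":0,"rx":0,"ry":0,"rz":12.2},{"x":-46.5,"y":222.5,"z":0,"rx":0,"ry":0,"rz":13.5},{"x":-47.5,"y":227.5,"z":0,"rx":0,"ry":0,"rz":14.5},{"x":-48,"y":230,"z":0,"rx":0,"ry":0,"rz":15.1},{"x":-48.5,"y":231.5,"z":0,"rx":0,"ry":0,"rz":15.4},{"x":-48.5,"y":231.5,"z":0,"rx":0,"ry":0,"rz":15.4}])

```text
time: 10.4
tool_pos: [0.4713, 0.2182, 0.3532]
tool_rot: [-3.142, -0.0, -3.141]
contact_force: [-0.2, -0.0, -7.0]
opening: 0.0156
grip_force: 60.0
```

```bash
python3 - <<'E'
from h import *
ball(); print(rel([.471,.218,.353],180))
E
cat > sim.py <<'E'
import numpy as np
# rows: tilt setpoints every 0.1 s, linear interpolation plus lag tau; ball sim at friction fr
def sim(t0,rows,y0,v0=0,fr=.015,tau=.05,n=100):
    dt=.1/n; y,v,a,out=y0,v0,t0,[]; p=t0
    for r in rows:
        for i in range(n):
            c=p+(r-p)*(i+1)/n; a+=(c-a)*dt/tau
            d=y/1.3-a
            if abs(v)<1e-4 and abs(d)<fr: acc=0;v=0
            else: acc=7*(d-fr*np.sign(v if abs(v)>1e-4 else d))
            vn=v+acc*dt
            v=0 if v*vn<0 else vn
            y+=v*dt
            if y>.122: y=.122;v=min(v,0)
            if y<-.122:y=-.122;v=max(v,0)
        p=r; out.append((round(y*1000),round(v*1000)))
    return out
if __name__=="__main__":
    from itertools import product
    rows=np.array([3,7,10,11,10,8,6,5,4,3.5,3.5,3.5,3.5,3.5,3.5])*np.pi/180
    for fr,tau in product((.008,.015,.022),(.03,.1)): print(fr,tau,sim(0,rows,.122,0,fr,tau))
E
python3 sim.py
```

```text
t 10.45 ball y mm 122 err [-1.8  2.5] edges 445 579 marks 263.0 371.0 tooltilt -0.0001 pos [0.4714 0.218  0.3532] F [-1.   0.1 -6.7]
([0.4, -0.0, 0.2], [-0.01, -0.0, 0.05])
0.008 0.03 [(122, 0), (122, 0), (121, -21), (117, -74), (106, -138), (89, -195), (67, -240), (41, -276), (12, -315), (-22, -360), (-61, -419), (-106, -501), (-122, 0), (-122, 0), (-122, 0)]
0.008 0.1 [(122, 0), (122, 0), (122, -3), (120, -32), (115, -82), (104, -136), (88, -183), (68, -220), (44, -253), (17, -287), (-14, -328), (-49, -384), (-91, -459), (-122, 0), (-122, 0)]
0.015 0.03 [(122, 0), (122, 0), (121, -17), (118, -64), (108, -122), (93, -173), (74, -210), (52, -237), (27, -264), (-1, -294), (-33, -336), (-69, -395), (-112, -476), (-122, 0), (-122, 0)]
0.015 0.1 [(122, 0), (122, 0), (122, -1), (121, -25), (116, -70), (107, -118), (93, -158), (75, -187), (56, -210), (34, -231), (9, -258), (-18, -294), (-50, -345), (-88, -414), (-122, 0)]
0.022 0.03 [(122, 0), (122, 0), (122, -12), (118, -55), (110, -107), (97, -152), (80, -181), (61, -199), (41, -214), (19, -231), (-6, -255), (-33, -293), (-65, -346), (-103, -418), (-122, 0)]
0.022 0.1 [(122, 0), (122, 0), (122, 0), (121, -20), (117, -59), (109, -101), (97, -134), (83, -155), (67, -168), (49, -178), (31, -189), (11, -207), (-11, -234), (-36, -274), (-66, -329)]
```

```bash
cat > plan.py <<'E'
import sys, numpy as np
from scipy.optimize import minimize
from sim import sim
def plan(t0,y0,v0,yt,N=14,frs=(.008,.015,.022),taus=(.03,.08),k=None):
    ens=[(f,t) for f in frs for t in taus]; D=np.pi/180
    te=yt/1.3
    def cost(u):
        u=np.r_[u,te,te]; c=0
        for f,t in ens:
            o=np.array(sim(t0,u,y0,v0,f,t,n=20),float)
            c+=np.sum(((o[-4:,0]-yt*1000)/5)**2+ (o[-4:,1]/10)**2)
        d=np.diff(np.r_[t0,u])/D
        return c+.02*np.sum(d**2)+10*np.sum(np.maximum(abs(d)-4,0)**2)+10*np.sum(np.maximum(abs(u/D)-12,0)**2)
    best=None
    x=np.linspace(0,1,N-2)
    for A in (0,.04,.08,.12):
        g=t0+(te-t0)*x + A*np.sin(np.pi*x)+ -0.5*A*np.sin(2*np.pi*x)*-1
        r=minimize(cost,g,method="Powell",options=dict(maxiter=3,xtol=1e-3,ftol=1e-3))
        if best is None or r.fun<best.fun: best=r
    u=np.r_[best.x,te,te]
    print("cost",best.fun,"tilts",(u/D).round(1))
    for d in ((u-t0)/D).round(1): print(dict(y=round(-141*np.sin(d*D),1),z=round(141*(1-np.cos(d*D)),1),rx=-d),end=" ")
    print()
    for f,t in ens: print(f,t,sim(t0,u,y0,v0,f,t))
if __name__=="__main__":
    a=[float(x) for x in sys.argv[1:5]]; plan(*a,N=int(sys.argv[5]))
E
time python3 plan.py 0 .122 0 .08 10; time python3 plan.py 0 .122 0 .05 12
```

```text
cost 573.7917563889025 tilts [ 4.1  6.3 11.7  7.4  4.   2.9  2.4  4.   3.5  3.5]
{'y': np.float64(-10.1), 'z': np.float64(0.4), 'rx': np.float64(-4.1)} {'y': np.float64(-15.5), 'z': np.float64(0.9), 'rx': np.float64(-6.3)} {'y': np.float64(-28.6), 'z': np.float64(2.9), 'rx': np.float64(-11.7)} {'y': np.float64(-18.2), 'z': np.float64(1.2), 'rx': np.float64(-7.4)} {'y': np.float64(-9.8), 'z': np.float64(0.3), 'rx': np.float64(-4.0)} {'y': np.float64(-7.1), 'z': np.float64(0.2), 'rx': np.float64(-2.9)} {'y': np.float64(-5.9), 'z': np.float64(0.1), 'rx': np.float64(-2.4)} {'y': np.float64(-9.8), 'z': np.float64(0.3), 'rx': np.float64(-4.0)} {'y': np.float64(-8.6), 'z': np.float64(0.3), 'rx': np.float64(-3.5)} {'y': np.float64(-8.6), 'z': np.float64(0.3), 'rx': np.float64(-3.5)} 
0.008 0.03 [(122, 0), (122, 0), (121, -23), (116, -75), (107, -91), (99, -78), (92, -56), (88, -38), (84, -32), (81, -25)]
0.008 0.08 [(122, 0), (122, 0), (122, -7), (119, -46), (113, -71), (106, -69), (100, -52), (96, -30), (93, -17), (92, -5)]
0.015 0.03 [(122, 0), (122, 0), (121, -19), (117, -66), (110, -76),
[... 1583 characters left out ...]
-105), (77, -81), (70, -62), (65, -48), (60, -36)]
0.015 0.03 [(122, 0), (122, 0), (122, -4), (120, -34), (115, -75), (105, -106), (94, -106), (85, -74), (80, -37), (77, -12), (77, 1), (78, 6)]
0.015 0.08 [(122, 0), (122, 0), (122, 0), (121, -16), (118, -50), (111, -82), (102, -94), (94, -74), (88, -39), (86, -8), (86, 5), (87, 14)]
0.022 0.03 [(122, 0), (122, 0), (122, -2), (121, -27), (116, -63), (108, -87), (100, -81), (93, -40), (92, 2), (92, 9), (94, 15), (96, 23)]
0.022 0.08 [(122, 0), (122, 0), (122, 0), (122, -11), (119, -40), (114, -66), (107, -71), (101, -43), (98, 0), (99, 12), (101, 22), (104, 34)]
real	0m5.673s
user	0m6.091s
sys	0m0.175s

real	0m6.839s
user	0m7.407s
sys	0m0.129s
```

Emit:
arm_command(series=[{"x":0,"y":-4.9,"z":0.1,"rx":-2,"ry":0,"rz":0},{"x":0,"y":-9.8,"z":0.3,"rx":-4,"ry":0,"rz":0},{"x":0,"y":-12.3,"z":0.5,"rx":-5,"ry":0,"rz":0},{"x":0,"y":-20.8,"z":1.5,"rx":-8.5,"ry":0,"rz":0},{"x":0,"y":-24.5,"z":2.1,"rx":-10,"ry":0,"rz":0},{"x":0,"y":-20.8,"z":1.5,"rx":-8.5,"ry":0,"rz":0},{"x":0,"y":-12.3,"z":0.5,"rx":-5,"ry":0,"rz":0}])

```text
time: 11.15
tool_pos: [0.4717, 0.2049, 0.3529]
tool_rot: [3.058, 0.0, 3.139]
contact_force: [-0.2, 0.1, -6.5]
opening: 0.0159
grip_force: 60.0
```

Run:
```python
from h import *
ball();ball();print(observe()["qvel"].round(3))
```

```text
t 11.2 ball y mm 99 err [-0.7  1.7] edges 410 544 marks 263.0 370.0 tooltilt 0.0812 pos [0.4716 0.2071 0.3532] F [-1.   2.6 -6.5]
t 11.25 ball y mm 92 err [-1.2  1.6] edges 400 533 marks 263.0 370.0 tooltilt 0.0857 pos [0.4715 0.2075 0.3531] F [ 0.5 -0.5 -6. ]
[-0.027 -0.007  0.028  0.053 -0.013 -0.067]
```

```bash
sed -i 's/np.float64//g' plan.py
cat > q.py <<'E'
import sys; from plan import plan; a=[float(x) for x in sys.argv[1:5]]
plan(*a,N=int(sys.argv[5]),frs=(.006,.01,.015),taus=(.02,.05))
E
python3 -c "
from sim import sim
import numpy as np
for f in (.005,.01,.015):
  for t in (.01,.03,.05): print(f,t,sim(0,np.radians([2,4,5,8.5,10,8.5,5,5]),.122,0,f,t)[-2:])"
python3 q.py .0873 .085 -.14 .02 10|grep -v "^{"
```

```text
0.005 0.01 [(99, -129), (85, -137)]
0.005 0.03 [(102, -124), (89, -133)]
0.005 0.05 [(104, -115), (92, -128)]
0.01 0.01 [(101, -114), (90, -117)]
0.01 0.03 [(104, -110), (93, -114)]
0.01 0.05 [(107, -102), (96, -110)]
0.015 0.01 [(104, -100), (94, -98)]
0.015 0.03 [(106, -97), (96, -96)]
0.015 0.05 [(109, -90), (99, -92)]
cost 931.4350729039195 tilts [-3.1  3.4  1.6  2.2  1.8  1.3  1.   2.3  0.9  0.9]
0.006 0.02 [(71, -120), (62, -74), (55, -69), (49, -60), (43, -56), (37, -50), (33, -42), (29, -39), (25, -42), (21, -37)]
0.006 0.05 [(71, -133), (60, -92), (51, -82), (43, -76), (36, -75), (29, -75), (21, -74), (14, -77), (5, -89), (-4, -98)]
0.01 0.02 [(71, -117), (63, -68), (56, -60), (51, -47), (47, -38), (43, -28), (41, -13), (41, -2), (41, 0), (41, 4)]
0.01 0.05 [(71, -130), (60, -86), (53, -73), (46, -63), (40, -57), (34, -52), (30, -44), (26, -39), (21, -41), (18, -37)]
0.015 0.02 [(72, -114), (63, -61), (58, -49), (54, -31), (52, -17), (51, 0), (51, 2), (51, 1), (51, 0), (51, 6)]
0.015 0.05 [(71, -127), (61, -79), (54, -62), (49, -47), (45, -36), (42, -24), (40, -7), (40, 0), (40, 0), (40, 0)]
```

Emit:
arm_command(series=[{"x":0,"y":8.6,"z":0.3,"rx":3.5,"ry":0,"rz":0},{"x":0,"y":11.1,"z":0.4,"rx":4.5,"ry":0,"rz":0},{"x":0,"y":8.6,"z":0.3,"rx":3.5,"ry":0,"rz":0},{"x":0,"y":7.4,"z":0.2,"rx":3,"ry":0,"rz":0}])

```text
time: 11.65
tool_pos: [0.4713, 0.2132, 0.353]
tool_rot: [3.105, -0.0, -3.14]
contact_force: [-0.2, -0.3, -6.2]
opening: 0.0153
grip_force: 60.0
```

Run:
```python
from h import *
ball();ball()
from sim import sim
for f in (.005,.01,.015): print(f,sim(.0873,np.radians([1.5,.5,1.5,2,2]),.085,-.14,f,.02))
```

```text
t 11.7 ball y mm 68 err [-6.5  4.6] edges 368 491 marks 263.0 371.0 tooltilt 0.0368 pos [0.4714 0.2126 0.3531] F [-0.8 -0.4 -7.1]
t 11.75 ball y mm 69 err [-4.9  5.3] edges 368 492 marks 263.0 371.0 tooltilt 0.036 pos [0.4715 0.2125 0.3532] F [-0.3 -0.1 -6.2]
0.005 [(71, -141), (58, -118), (47, -97), (38, -91), (29, -94)]
0.01 [(71, -137), (58, -111), (49, -86), (41, -75), (33, -72)]
0.015 [(71, -134), (59, -104), (50, -75), (44, -59), (38, -51)]
```

Emit:
arm_command(series=[{"x":0,"y":-2.2,"z":0,"rx":-0.9,"ry":0,"rz":0}])

```text
time: 11.85
tool_pos: [0.4715, 0.2107, 0.3532]
tool_rot: [3.09, 0.0, -3.141]
contact_force: [0.1, -0.1, -6.7]
opening: 0.0152
grip_force: 60.0
```

Run:
```python
from h import *
ball();ball()
import h
p=h.PIC; d=trace(p,"soap")[0]["pixels"]; ys,xs=np.nonzero(d); print("trace",xs.min(),xs.max(),ys.min(),ys.max())
cv2.imwrite("pics/w5.png",p["pixels"][100:320])
```

```text
t 11.9 ball y mm 69 err [-5.9  4.3] edges 369 493 marks 263.0 371.0 tooltilt 0.0526 pos [0.4715 0.2103 0.3532] F [-0.5  0.6 -6.4]
t 11.95 ball y mm 70 err [-4.3  4.9] edges 369 494 marks 263.0 371.0 tooltilt 0.0515 pos [0.4715 0.2104 0.3532] F [ 0.4 -0.2 -6.5]
trace 364 495 181 277
```

View pics/w5.png

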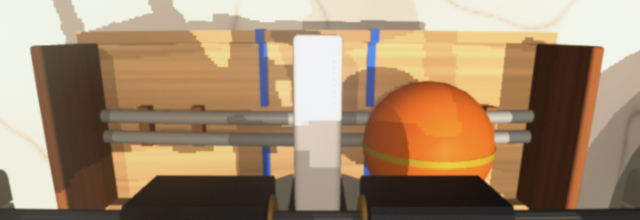

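The ball is holding at about 67 mm (columns 364–495, partly shadowed on the left). I repeat the same pulse, shifted, which should land it near 12 mm.

Emit:
arm_command(series=[{"x":0,"y":-7.6,"z":0.2,"rx":-3.1,"ry":0,"rz":0},{"x":0,"y":-11.3,"z":0.5,"rx":-4.6,"ry":0,"rz":0},{"x":0,"y":-7.6,"z":0.2,"rx":-3.1,"ry":0,"rz":0},{"x":0,"y":1,"z":0,"rx":0.4,"ry":0,"rz":0},{"x":0,"y":1,"z":0,"rx":0.4,"ry":0,"rz":0},{"x":0,"y":9.6,"z":0.3,"rx":3.9,"ry":0,"rz":0},{"x":0,"y":12,"z":0.5,"rx":4.9,"ry":0,"rz":0},{"x":0,"y":9.6,"z":0.3,"rx":3.9,"ry":0,"rz":0},{"x":0,"y":8.4,"z":0.2,"rx":3.4,"ry":0,"rz":0}])

```text
time: 12.9
tool_pos: [0.4714, 0.2193, 0.3532]
tool_rot: [-3.135, -0.0, -3.14]
contact_force: [0.1, -1.0, -5.5]
opening: 0.0155
grip_force: 60.0
```

```bash
sed -i 's/(7,185,60),(14,255,255)/(4,150,25),(14,255,255)/; s/    e=np.array(e); i=/    tr=trace(p,"soap"); xs=np.nonzero(tr[0]["pixels"][:272])[1] if tr else [0]; print("trace",min(xs),max(xs))\n&/' h.py
python3 - <<'E'
from h import *
ball();ball()
E
```

```text
trace 341 443
t 13.0 ball y mm 96 err [ 63.9 -61. ] edges 341 602 marks 263.0 371.0 tooltilt -0.0076 pos [0.4715 0.2186 0.3534] F [ 0.1  0.4 -6.3]
trace 341 453
t 13.1 ball y mm 97 err [ 64.4 -59.5] edges 342 602 marks 263.0 371.0 tooltilt -0.0082 pos [0.4715 0.2188 0.3535] F [-1.  -0.3 -6.7]
```

Emit:
arm_command(series=[{"x":0,"y":-10.9,"z":0.4,"rx":-4.4,"ry":0,"rz":0},{"x":0,"y":-10.9,"z":0.4,"rx":-4.4,"ry":0,"rz":0},{"x":0,"y":-10.9,"z":0.4,"rx":-4.4,"ry":0,"rz":0},{"x":0,"y":-8.4,"z":0.2,"rx":-3.4,"ry":0,"rz":0}])

```text
time: 13.5
tool_pos: [0.4715, 0.2108, 0.3533]
tool_rot: [3.093, 0.0, 3.141]
contact_force: [-0.6, 0.5, -7.0]
opening: 0.0154
grip_force: 60.0
```

Run:
```python
t=open("h.py").read()
i=t.index("def ball()"); t=t[:i]+'''def ball(k=2):
    "trace edges of the ball in two wrist pictures -> y (mm) from each edge"
    global PIC
    for _ in range(k):
        PIC=p=read_camera("wrist"); s=observe()
        h=cv2.cvtColor(p["pixels"],cv2.COLOR_BGR2HSV); tr=trace(p,"soap")
        xs=np.nonzero(tr[0]["pixels"][:272])[1]; a,b=xs.min(),xs.max()
        g=np.arange(-.13,.1301,.001); e=[]
        for y in g:
            u=proj(_s*.04+[0,y,.141+y*y/2.6]); u=u[u[:,1]<271][:,0]; e.append((u.min(),u.max()))
        e=np.array(e); T=R.from_euler('xyz',s["tool_rot"]); up=T.inv().apply([0,0,1.])
        print("shot",round(s["time"]-.05,3),"yL",round(np.interp(a,e[:,0],g)*1e3,1) if not 290<=a<=346 else "hid","yR",round(np.interp(b,e[:,1],g)*1e3,1) if not 290<=b<=346 else "hid","edges",a,b,"tilt",round(np.arctan2(up[1],-up[2]),4),"now",round(observe()["time"],3))
'''
open("h.py","w").write(t)
from h import *
ball()
```

```text
shot 13.5 yL 65.7 yR 64.6 edges 358 490 tilt 0.0482 now 13.6
shot 13.6 yL 65.7 yR 64.6 edges 358 490 tilt 0.0501 now 13.7
```

Run:
```python
from sim import sim
import numpy as np
# pixel right edge -> y : use ~1.63 px/mm
for f in (.005,.008,.01,.0125,.015,.02):
  for t in (.01,.03,.06,.09):
    B=sim(.0515,np.radians(2.95+np.array([3.1,4.6,3.1,-.4,-.4,-3.9,-4.9,-3.9,-3.4,-3.4,-3.4,1,1,1,0])),.067,0,f,t)
    A=sim(0,np.radians([2,4,5,8.5,10,8.5,5,5,1.5,.5,1.5,2]),.122,0,f,t)
    print(f,t,"B",B[8:],"A",A[6:])
```

```text
0.005 0.01 B [(-15, -82), (-23, -83), (-32, -89), (-42, -122), (-57, -193), (-81, -274), (-113, -365)] A [(99, -129), (85, -137), (72, -134), (59, -109), (50, -88), (41, -80)]
0.005 0.03 B [(-12, -81), (-20, -81), (-29, -85), (-38, -110), (-52, -174), (-73, -252), (-103, -340)] A [(102, -124), (89, -133), (75, -134), (63, -112), (53, -88), (45, -77)]
0.005 0.06 B [(-9, -82), (-16, -78), (-24, -79), (-33, -96), (-45, -149), (-63, -220), (-89, -303)] A [(106, -111), (94, -125), (81, -129), (69, -111), (59, -86), (52, -70)]
0.005 0.09 B [(-5, -83), (-13, -76), (-20, -75), (-28, -87), (-39, -130), (-55, -193), (-78, -269)] A [(110, -94), (99, -112), (87, -118), (76, -104), (67, -80), (60, -60)]
0.008 0.01 B [(-3, -48), (-8, -40), (-11, -34), (-15, -52), (-23, -105), (-36, -163), (-56, -225)] A [(100, -120), (88, -125), (76, -119), (65, -89), (58, -61), (52, -47)]
0.008 0.03 B [(-1, -48), (-6, -38), (-9, -31), (-12, -42), (-19, -88), (-30, -143), (-48, -203)] A [(103, -115), (91, -122), (79, -119), (68, -92), (61, -63), (55, -45)]
0.008 0.06 B [(2, -49), (-2, -36), (-5, -27), (-8, -30), (
[... 2037 characters left out ...]
 21), (41, -3), (40, -16)] A [(113, -71), (105, -79), (97, -74), (91, -46), (89, -5), (89, 16)]
0.02 0.01 B [(35, 31), (39, 43), (44, 57), (50, 51), (53, 17), (54, -3), (53, -3)] A [(106, -86), (98, -79), (91, -57), (87, -9), (88, 17), (90, 30)]
0.02 0.03 B [(36, 31), (40, 44), (45, 58), (51, 59), (56, 30), (57, 0), (57, 0)] A [(108, -84), (100, -78), (93, -61), (89, -16), (89, 15), (92, 31)]
0.02 0.06 B [(39, 30), (42, 45), (48, 61), (54, 69), (61, 51), (64, 24), (65, 0)] A [(111, -74), (104, -73), (97, -60), (93, -21), (93, 14), (95, 33)]
0.02 0.09 B [(41, 28), (45, 45), (50, 63), (58, 76), (65, 66), (70, 47), (74, 27)] A [(114, -60), (108, -64), (102, -53), (98, -19), (98, 13), (101, 35)]
```

```bash
sed -i 's/frs=.*))/frs=(.014,.018,.021),taus=(.03,.05))/' q.py; python3 q.py .05 .065 0 .02 11; python3 q.py .05 .065 0 .035 9
```

```text
cost 136.5274157252853 tilts [ 8.2  4.4  5.1  5.   2.7 -2.3 -2.6  0.6  1.6  0.9  0.9]
{'y': np.float64(-13.3), 'z': np.float64(0.6), 'rx': np.float64(-5.4)} {'y': np.float64(-3.7), 'z': np.float64(0.0), 'rx': np.float64(-1.5)} {'y': np.float64(-5.4), 'z': np.float64(0.1), 'rx': np.float64(-2.2)} {'y': np.float64(-5.4), 'z': np.float64(0.1), 'rx': np.float64(-2.2)} {'y': np.float64(0.2), 'z': np.float64(0.0), 'rx': np.float64(0.1)} {'y': np.float64(12.8), 'z': np.float64(0.6), 'rx': np.float64(5.2)} {'y': np.float64(13.5), 'z': np.float64(0.6), 'rx': np.float64(5.5)} {'y': np.float64(5.7), 'z': np.float64(0.1), 'rx': np.float64(2.3)} {'y': np.float64(3.2), 'z': np.float64(0.0), 'rx': np.float64(1.3)} {'y': np.float64(4.9), 'z': np.float64(0.1), 'rx': np.float64(2.0)} {'y': np.float64(4.9), 'z': np.float64(0.1), 'rx': np.float64(2.0)} 
0.014 0.03 [(65, -12), (62, -49), (56, -68), (48, -92), (37, -112), (26, -103), (18, -57), (15, -19), (13, -9), (13, -8), (12, -3)]
0.014 0.05 [(65, -8), (62, -42), (57, -62), (50, -85), (40, -106), (29, -103), (21, -62), (17, -22), (16, -6), (15, -3), (
[... 1125 characters left out ...]
64(1.3)} {'y': np.float64(3.2), 'z': np.float64(0.0), 'rx': np.float64(1.3)} 
0.014 0.03 [(65, -16), (60, -68), (52, -85), (44, -73), (38, -53), (34, -20), (33, -2), (33, 0), (33, 0)]
0.014 0.05 [(65, -11), (61, -57), (54, -80), (46, -73), (40, -55), (36, -23), (35, -3), (35, 0), (35, 0)]
0.018 0.03 [(65, -14), (61, -63), (53, -77), (46, -61), (41, -37), (40, 0), (40, 0), (40, 0), (40, 0)]
0.018 0.05 [(65, -9), (62, -53), (55, -73), (48, -61), (43, -39), (41, -2), (41, 0), (41, 0), (41, 0)]
0.021 0.03 [(65, -13), (61, -59), (54, -71), (48, -53), (44, -25), (43, 4), (44, 2), (44, 0), (44, 0)]
0.021 0.05 [(65, -8), (62, -49), (56, -67), (50, -53), (46, -28), (45, 3), (45, 4), (45, 0), (45, 0)]
```

Emit:
arm_command(series=[{"x":0,"y":-16.2,"z":0.9,"rx":-6.6,"ry":0,"rz":0},{"x":0,"y":-6.9,"z":0.2,"rx":-2.8,"ry":0,"rz":0},{"x":0,"y":3.4,"z":0,"rx":1.4,"ry":0,"rz":0},{"x":0,"y":2.5,"z":0,"rx":1,"ry":0,"rz":0},{"x":0,"y":9.8,"z":0.3,"rx":4,"ry":0,"rz":0},{"x":0,"y":5.2,"z":0.1,"rx":2.1,"ry":0,"rz":0},{"x":0,"y":3,"z":0,"rx":1.2,"ry":0,"rz":0}])

```text
time: 14.4
tool_pos: [0.4712, 0.2143, 0.3531]
tool_rot: [3.11, -0.0, -3.139]
contact_force: [0.0, 0.7, -7.3]
opening: 0.0158
grip_force: 60.0
```

Run:
```python
from h import *
ball()
```

```text
shot 14.4 yL hid yR 46.5 edges 341 460 tilt 0.032 now 14.5Traceback (most recent call last):
  File "<stdin>", line 2, in <module>
  File "h.py", line 35, in ball
    xs=np.nonzero(tr[0]["pixels"][:272])[1]; a,b=xs.min(),xs.max()
                  ~~^^^
IndexError: list index out of range
```

```bash
sed -i 's/        xs=np.nonzero(tr\[0\]/        if not tr: print("none"); continue\n&/' h.py; python3 -c "
from h import *
ball(3)"; sed -i 's/frs=(.014,.018,.021)/frs=(.016,.019,.022)/' q.py; python3 q.py .03 .0465 0 .012 10
```

```text
shot 14.6 yL hid yR 48.9 edges 341 464 tilt 0.0298 now 14.7
shot 14.7 yL hid yR 48.9 edges 341 464 tilt 0.0298 now 14.8
shot 14.8 yL hid yR 48.9 edges 340 464 tilt 0.0298 now 14.9
cost 74.83637284863434 tilts [ 7.2  3.6  4.4  3.9  0.5 -3.7  0.3  0.1  0.5  0.5]
{'y': np.float64(-13.3), 'z': np.float64(0.6), 'rx': np.float64(-5.4)} {'y': np.float64(-4.7), 'z': np.float64(0.1), 'rx': np.float64(-1.9)} {'y': np.float64(-6.4), 'z': np.float64(0.1), 'rx': np.float64(-2.6)} {'y': np.float64(-5.4), 'z': np.float64(0.1), 'rx': np.float64(-2.2)} {'y': np.float64(3.2), 'z': np.float64(0.0), 'rx': np.float64(1.3)} {'y': np.float64(13.3), 'z': np.float64(0.6), 'rx': np.float64(5.4)} {'y': np.float64(3.4), 'z': np.float64(0.0), 'rx': np.float64(1.4)} {'y': np.float64(3.9), 'z': np.float64(0.1), 'rx': np.float64(1.6)} {'y': np.float64(3.0), 'z': np.float64(0.0), 'rx': np.float64(1.2)} {'y': np.float64(3.0), 'z': np.float64(0.0), 'rx': np.float64(1.2)} 
0.016 0.03 [(46, -9), (44, -43), (38, -60), (31, -81), (23, -91), (15, -63), (11, -19), (10, -1), (10, 0), (10, 0)]
0.016 0.05 [(46, -5), (44, -35), (40, -54), (34, -74), (25, -86), (17, -66), (13, -22), (12, 0), (12, 0), (12, 0)]
0.019 0.03 [(46, -8), (44, -39), (39, -54), (33, -72), (25, -79), (18, -48), (16, 0), (16, 0), (16, 0), (16, 0)]
0.019 0.05 [(46, -4), (45, -32), (41, -48), (35, -66), (28, -75), (21, -51), (18, -3), (18, 0), (18, 0), (18, 0)]
0.022 0.03 [(46, -7), (44, -36), (40, -48), (34, -64), (27, -68), (22, -33), (21, 7), (22, 4), (22, 0), (22, 0)]
0.022 0.05 [(46, -3), (45, -29), (41, -43), (36, -58), (30, -64), (24, -36), (23, 5), (24, 7), (25, 3), (25, 0)]
```

Emit:
arm_command(series=[{"x":0,"y":-13.3,"z":0.6,"rx":-5.4,"ry":0,"rz":0},{"x":0,"y":-4.7,"z":0.1,"rx":-1.9,"ry":0,"rz":0},{"x":0,"y":-6.4,"z":0.1,"rx":-2.6,"ry":0,"rz":0},{"x":0,"y":-5.4,"z":0.1,"rx":-2.2,"ry":0,"rz":0},{"x":0,"y":3.2,"z":0,"rx":1.3,"ry":0,"rz":0},{"x":0,"y":12,"z":0.5,"rx":4.9,"ry":0,"rz":0},{"x":0,"y":3.4,"z":0,"rx":1.4,"ry":0,"rz":0},{"x":0,"y":2.5,"z":0,"rx":1,"ry":0,"rz":0}])

```text
time: 15.7
tool_pos: [0.4712, 0.2168, 0.3533]
tool_rot: [3.128, -0.0, -3.14]
contact_force: [0.4, 0.1, -6.1]
opening: 0.0158
grip_force: 60.0
```

```bash
python3 -c "
from h import *
ball(2)
import h
cv2.imwrite('pics/w6.png',h.PIC['pixels'][100:320])"
```

```text
shot 15.7 yL 17.5 yR 15.9 edges 280 409 tilt 0.0127 now 15.8
shot 15.8 yL 17.5 yR 16.5 edges 280 410 tilt 0.0119 now 15.9
```

View pics/w6.png

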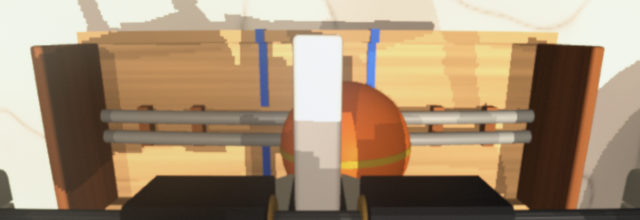

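The ball is at rest at +17 mm, between the marks (columns 280–410). One small nudge should bring it closer to the crest.

```bash
sed -i 's/frs=(.016,.019,.022)/frs=(.014,.017,.021)/' q.py; python3 q.py .012 .017 0 .002 7
```

```text
cost 82.40945890876625 tilts [ 3.9  3.3  1.3 -3.2  0.8  0.1  0.1]
{'y': np.float64(-8.1), 'z': np.float64(0.2), 'rx': np.float64(-3.3)} {'y': np.float64(-6.4), 'z': np.float64(0.1), 'rx': np.float64(-2.6)} {'y': np.float64(-1.7), 'z': np.float64(0.0), 'rx': np.float64(-0.7)} {'y': np.float64(9.6), 'z': np.float64(0.3), 'rx': np.float64(3.9)} {'y': np.float64(-0.2), 'z': np.float64(0.0), 'rx': np.float64(-0.1)} {'y': np.float64(1.5), 'z': np.float64(0.0), 'rx': np.float64(0.6)} {'y': np.float64(1.5), 'z': np.float64(0.0), 'rx': np.float64(0.6)} 
0.014 0.03 [(17, -4), (15, -29), (11, -45), (7, -32), (6, 0), (6, 0), (6, 0)]
0.014 0.05 [(17, -2), (16, -23), (12, -41), (8, -34), (7, -2), (7, 0), (7, 0)]
0.017 0.03 [(17, -4), (16, -25), (12, -40), (9, -24), (8, 2), (8, 0), (8, 0)]
0.017 0.05 [(17, -2), (16, -20), (13, -36), (10, -26), (9, 1), (9, 0), (9, 0)]
0.021 0.03 [(17, -2), (16, -21), (13, -33), (10, -14), (10, 6), (11, 0), (11, 0)]
0.021 0.05 [(17, -1), (16, -16), (14, -29), (11, -16), (11, 5), (11, 0), (11, 0)]
```

Go slightly stronger, ending level.

Emit:
arm_command(series=[{"x":0,"y":-9.3,"z":0.3,"rx":-3.8,"ry":0,"rz":0},{"x":0,"y":-7.4,"z":0.2,"rx":-3,"ry":0,"rz":0},{"x":0,"y":-2.5,"z":0,"rx":-1,"ry":0,"rz":0},{"x":0,"y":8.6,"z":0.3,"rx":3.5,"ry":0,"rz":0},{"x":0,"y":0.5,"z":0,"rx":0.2,"ry":0,"rz":0},{"x":0,"y":1.5,"z":0,"rx":0.6,"ry":0,"rz":0}])

```text
time: 16.5
tool_pos: [0.4714, 0.2181, 0.3535]
tool_rot: [3.141, 0.0, -3.141]
contact_force: [-0.4, -0.3, -6.5]
opening: 0.0154
grip_force: 60.0
```

```bash
python3 -c "
from h import *
ball(2)
s=observe();print(s['tool_pos'],np.degrees(s['tool_rot']),rel([.471,.218,.353],180))"
```

```text
shot 16.5 yL -1.3 yR -1.5 edges 249 380 tilt -0.001 now 16.6
shot 16.6 yL -2.5 yR -2.7 edges 247 378 tilt 0.0002 now 16.7
[0.47149712 0.21816701 0.35351427] [ 1.79967205e+02  1.06413261e-02 -1.79983893e+02] ([0.5, -0.2, 0.5], [0.03, 0.01, 0.02])
```

Emit:
arm_command(series=[{"x":0,"y":0,"z":0,"rx":0,"ry":0,"rz":0},{"x":0,"y":0,"z":0,"rx":0,"ry":0,"rz":0},{"x":0,"y":0,"z":0,"rx":0,"ry":0,"rz":0},{"x":0,"y":0,"z":0,"rx":0,"ry":0,"rz":0}])

```text
time: 17.1
tool_pos: [0.4715, 0.218, 0.3534]
tool_rot: [3.14, -0.0, -3.141]
contact_force: [-0.8, 0.5, -6.4]
opening: 0.0159
grip_force: 60.0
```

```bash
python3 -c "
from h import *
ball(2)"
```

```text
shot 17.1 yL -2.5 yR -3.3 edges 247 377 tilt 0.0017 now 17.2
shot 17.2 yL -2.5 yR -2.7 edges 247 378 tilt 0.0017 now 17.3
```

Resting at −2.5 mm. I hold for 5 s and check where the riser is relative to the caddy.

Emit:
arm_command(series=[{"x":0,"y":0,"z":0,"rx":0,"ry":0,"rz":0},{"x":0,"y":0,"z":0,"rx":0,"ry":0,"rz":0},{"x":0,"y":0,"z":0,"rx":0,"ry":0,"rz":0},{"x":0,"y":0,"z":0,"rx":0,"ry":0,"rz":0},{"x":0,"y":0,"z":0,"rx":0,"ry":0,"rz":0},{"x":0,"y":0,"z":0,"rx":0,"ry":0,"rz":0},{"x":0,"y":0,"z":0,"rx":0,"ry":0,"rz":0},{"x":0,"y":0,"z":0,"rx":0,"ry":0,"rz":0},{"x":0,"y":0,"z":0,"rx":0,"ry":0,"rz":0},{"x":0,"y":0,"z":0,"rx":0,"ry":0,"rz":0},{"x":0,"y":0,"z":0,"rx":0,"ry":0,"rz":0},{"x":0,"y":0,"z":0,"rx":0,"ry":0,"rz":0},{"x":0,"y":0,"z":0,"rx":0,"ry":0,"rz":0},{"x":0,"y":0,"z":0,"rx":0,"ry":0,"rz":0},{"x":0,"y":0,"z":0,"rx":0,"ry":0,"rz":0},{"x":0,"y":0,"z":0,"rx":0,"ry":0,"rz":0},{"x":0,"y":0,"z":0,"rx":0,"ry":0,"rz":0},{"x":0,"y":0,"z":0,"rx":0,"ry":0,"rz":0},{"x":0,"y":0,"z":0,"rx":0,"ry":0,"rz":0},{"x":0,"y":0,"z":0,"rx":0,"ry":0,"rz":0}])

```text
time: 19.3
tool_pos: [0.4714, 0.2181, 0.3534]
tool_rot: [3.14, 0.0, -3.141]
contact_force: [0.2, -0.0, -5.9]
opening: 0.0152
grip_force: 60.0
```

Emit:
arm_command(series=[{"x":0,"y":0,"z":0,"rx":0,"ry":0,"rz":0},{"x":0,"y":0,"z":0,"rx":0,"ry":0,"rz":0},{"x":0,"y":0,"z":0,"rx":0,"ry":0,"rz":0},{"x":0,"y":0,"z":0,"rx":0,"ry":0,"rz":0},{"x":0,"y":0,"z":0,"rx":0,"ry":0,"rz":0},{"x":0,"y":0,"z":0,"rx":0,"ry":0,"rz":0},{"x":0,"y":0,"z":0,"rx":0,"ry":0,"rz":0},{"x":0,"y":0,"z":0,"rx":0,"ry":0,"rz":0},{"x":0,"y":0,"z":0,"rx":0,"ry":0,"rz":0},{"x":0,"y":0,"z":0,"rx":0,"ry":0,"rz":0},{"x":0,"y":0,"z":0,"rx":0,"ry":0,"rz":0},{"x":0,"y":0,"z":0,"rx":0,"ry":0,"rz":0},{"x":0,"y":0,"z":0,"rx":0,"ry":0,"rz":0},{"x":0,"y":0,"z":0,"rx":0,"ry":0,"rz":0},{"x":0,"y":0,"z":0,"rx":0,"ry":0,"rz":0},{"x":0,"y":0,"z":0,"rx":0,"ry":0,"rz":0},{"x":0,"y":0,"z":0,"rx":0,"ry":0,"rz":0},{"x":0,"y":0,"z":0,"rx":0,"ry":0,"rz":0},{"x":0,"y":0,"z":0,"rx":0,"ry":0,"rz":0},{"x":0,"y":0,"z":0,"rx":0,"ry":0,"rz":0}])

```text
time: 21.3
tool_pos: [0.4714, 0.2181, 0.3534]
tool_rot: [3.14, 0.0, -3.141]
contact_force: [0.4, -0.1, -6.0]
opening: 0.0151
grip_force: 60.0
```

```bash
python3 -c "
from h import *
ball(2)
allm(['caddy','caddy_mid'])"
```

```text
none
shot 21.4 yL -2.5 yR -2.7 edges 247 378 tilt 0.0018 now 21.5
scene caddy [([0.471, 0.222, 0.137], 0.84)]
scene caddy_mid [([0.47, 0.217, 0.21], 0.85)]
top caddy [([0.469, 0.215, 0.138], 0.91)]
top caddy_mid [([0.471, 0.216, 0.212], 0.62), ([0.471, 0.218, 0.208], 0.58), ([0.586, -0.557, -0.001], 0.4), ([0.404, -0.609, 0.001], 0.31)]
```

Emit:
arm_command(series=[{"x":0,"y":0,"z":1,"rx":0,"ry":0,"rz":0},{"x":0,"y":0,"z":3,"rx":0,"ry":0,"rz":0},{"x":0,"y":0,"z":7,"rx":0,"ry":0,"rz":0},{"x":0,"y":0,"z":12,"rx":0,"ry":0,"rz":0},{"x":0,"y":0,"z":18,"rx":0,"ry":0,"rz":0},{"x":0,"y":0,"z":25,"rx":0,"ry":0,"rz":0},{"x":0,"y":0,"z":32,"rx":0,"ry":0,"rz":0},{"x":0,"y":0,"z":39,"rx":0,"ry":0,"rz":0},{"x":0,"y":0,"z":46,"rx":0,"ry":0,"rz":0},{"x":0,"y":0,"z":53,"rx":0,"ry":0,"rz":0},{"x":0,"y":0,"z":60,"rx":0,"ry":0,"rz":0},{"x":0,"y":0,"z":66,"rx":0,"ry":0,"rz":0},{"x":0,"y":0,"z":72,"rx":0,"ry":0,"rz":0},{"x":0,"y":0,"z":77,"rx":0,"ry":0,"rz":0},{"x":0,"y":0,"z":81,"rx":0,"ry":0,"rz":0},{"x":0,"y":0,"z":84,"rx":0,"ry":0,"rz":0},{"x":0,"y":0,"z":86,"rx":0,"ry":0,"rz":0},{"x":0,"y":0,"z":87,"rx":0,"ry":0,"rz":0},{"x":0,"y":0,"z":88,"rx":0,"ry":0,"rz":0}])

```text
time: 23.7
tool_pos: [0.4715, 0.2183, 0.2655]
tool_rot: [3.14, 0.0, -3.141]
contact_force: [0.5, -0.2, -6.9]
opening: 0.0155
grip_force: 60.0
```

```bash
python3 -c "
from h import *
ball(2); s=observe(); print(s['tool_pos'],s['tool_rot'],s['contact_force'])"
```

```text
shot 23.7 yL -2.5 yR -3.9 edges 247 376 tilt 0.0019 now 23.8
shot 23.8 yL -2.5 yR -3.3 edges 247 377 tilt 0.0019 now 23.9
[0.47148041 0.21826142 0.26560395] [ 3.13969448e+00  3.44137427e-04 -3.14078432e+00] [-0.15302148 -0.54272302 -6.81677651]
```

Emit:
arm_command(series=[{"x":0,"y":0,"z":0.5,"rx":0,"ry":0,"rz":0},{"x":0,"y":0,"z":1,"rx":0,"ry":0,"rz":0},{"x":0,"y":0,"z":1.5,"rx":0,"ry":0,"rz":0},{"x":0,"y":0,"z":2,"rx":0,"ry":0,"rz":0},{"x":0,"y":0,"z":2.5,"rx":0,"ry":0,"rz":0},{"x":0,"y":0,"z":3,"rx":0,"ry":0,"rz":0},{"x":0,"y":0,"z":3.5,"rx":0,"ry":0,"rz":0},{"x":0,"y":0,"z":4,"rx":0,"ry":0,"rz":0}])

```text
time: 24.7
tool_pos: [0.4714, 0.2183, 0.2614]
tool_rot: [3.14, 0.0, -3.141]
contact_force: [-0.2, 0.1, -6.6]
opening: 0.0158
grip_force: 60.0
```

Emit:
arm_command(series=[{"x":0,"y":0,"z":0.5,"rx":0,"ry":0,"rz":0},{"x":0,"y":0,"z":1,"rx":0,"ry":0,"rz":0},{"x":0,"y":0,"z":1.5,"rx":0,"ry":0,"rz":0},{"x":0,"y":0,"z":1.5,"rx":0,"ry":0,"rz":0}])

```text
time: 25.1
tool_pos: [0.4714, 0.2182, 0.2598]
tool_rot: [3.14, -0.0, -3.141]
contact_force: [-0.6, -0.8, -7.1]
opening: 0.0157
grip_force: 60.0
```

Emit:
arm_command(series=[{"x":0,"y":0,"z":0.4,"rx":0,"ry":0,"rz":0},{"x":0,"y":0,"z":0.8,"rx":0,"ry":0,"rz":0},{"x":0,"y":0,"z":0.8,"rx":0,"ry":0,"rz":0}])

```text
time: 25.4
tool_pos: [0.4714, 0.2182, 0.2591]
tool_rot: [3.14, -0.0, -3.141]
contact_force: [-0.3, -0.7, -6.9]
opening: 0.016
grip_force: 60.0
```

Emit:
arm_command(series=[{"x":0,"y":0,"z":0.4,"rx":0,"ry":0,"rz":0},{"x":0,"y":0,"z":0.8,"rx":0,"ry":0,"rz":0},{"x":0,"y":0,"z":0.8,"rx":0,"ry":0,"rz":0}])

```text
time: 25.7
tool_pos: [0.4714, 0.2184, 0.2588]
tool_rot: [3.139, 0.001, -3.141]
contact_force: [-1.1, 1.8, -1.6]
opening: 0.0158
grip_force: 60.0
```

Emit:
arm_command(series=[{"x":0,"y":0,"z":0.3,"rx":0,"ry":0,"rz":0},{"x":0,"y":0,"z":0.5,"rx":0,"ry":0,"rz":0},{"x":0,"y":0,"z":0.5,"rx":0,"ry":0,"rz":0}])

```text
time: 26.0
tool_pos: [0.4714, 0.2186, 0.2588]
tool_rot: [3.139, 0.001, -3.141]
contact_force: [-4.0, 2.5, 5.4]
opening: 0.0159
grip_force: 60.0
```

Emit:
arm_command(series=[{"x":0,"y":0,"z":-0.3,"rx":0,"ry":0,"rz":0},{"x":0,"y":0,"z":-0.3,"rx":0,"ry":0,"rz":0},{"x":0,"y":0,"z":-0.3,"rx":0,"ry":0,"rz":0}], squeeze=10)

```text
time: 26.3
tool_pos: [0.4715, 0.2185, 0.2587]
tool_rot: [3.139, 0.001, -3.141]
contact_force: [-3.9, 3.0, 5.8]
opening: 0.0162
grip_force: 10.0
```

Emit:
arm_command(series=[{"x":0,"y":0,"z":0,"rx":0,"ry":0,"rz":0},{"x":0,"y":0,"z":0,"rx":0,"ry":0,"rz":0}], squeeze=3)

```text
time: 26.5
tool_pos: [0.4717, 0.2185, 0.2584]
tool_rot: [3.139, 0.001, -3.141]
contact_force: [-2.8, 3.8, 4.1]
opening: 0.0161
grip_force: 3.0
```

```bash
python3 -c "
from h import *
ball(2)"
```

```text
shot 26.5 yL -3.7 yR -3.3 edges 245 377 tilt 0.0026 now 26.6
none
```

The ball is steady. I open in steps, then raise.

Emit:
arm_command(series=[{"x":0,"y":0,"z":0,"rx":0,"ry":0,"rz":0},{"x":0,"y":0,"z":0,"rx":0,"ry":0,"rz":0}], hand=20)

```text
time: 26.9
tool_pos: [0.4716, 0.2176, 0.2577]
tool_rot: [3.141, -0.0, -3.141]
contact_force: [0.0, 0.1, 0.3]
opening: 0.0196
grip_force: 0.0
```

Emit:
arm_command(series=[{"x":0,"y":0,"z":0,"rx":0,"ry":0,"rz":0},{"x":0,"y":0,"z":0,"rx":0,"ry":0,"rz":0},{"x":0,"y":0,"z":0,"rx":0,"ry":0,"rz":0},{"x":0,"y":0,"z":0,"rx":0,"ry":0,"rz":0}], hand=50)

```text
time: 27.3
tool_pos: [0.4714, 0.2182, 0.2581]
tool_rot: [3.14, -0.0, -3.141]
contact_force: [0.3, -0.3, 0.2]
opening: 0.0471
grip_force: 0.0
```

```bash
python3 -c "
from h import *
ball(2); s=observe(); print(s['tool_pos'],s['opening'],s['contact_force'])"
```

```text
shot 27.3 yL -2.5 yR -2.7 edges 247 378 tilt 0.0017 now 27.4
shot 27.4 yL -1.9 yR -2.7 edges 248 378 tilt 0.0018 now 27.5
[0.47143934 0.2182521  0.25814755] 0.049759979932816265 [-0.21243969  0.24336087 -0.23692854]
```

Emit:
arm_command(series=[{"x":0,"y":0,"z":-5,"rx":0,"ry":0,"rz":0},{"x":0,"y":0,"z":-15,"rx":0,"ry":0,"rz":0},{"x":0,"y":0,"z":-30,"rx":0,"ry":0,"rz":0},{"x":0,"y":0,"z":-50,"rx":0,"ry":0,"rz":0},{"x":0,"y":0,"z":-70,"rx":0,"ry":0,"rz":0},{"x":0,"y":0,"z":-85,"rx":0,"ry":0,"rz":0},{"x":0,"y":0,"z":-90,"rx":0,"ry":0,"rz":0},{"x":0,"y":0,"z":-90,"rx":0,"ry":0,"rz":0}])

```text
time: 28.3
tool_pos: [0.4716, 0.2181, 0.3491]
tool_rot: [3.139, 0.002, -3.141]
contact_force: [-0.0, 0.9, 0.4]
opening: 0.0502
grip_force: 0.0
```

```bash
python3 -c "
from h import *
ps=allm(['caddy','caddy_mid','soap','caddy_end'],('scene','top','wrist'))
a=ps['scene']['pixels'];cv2.imwrite('pics/s9.png',a)"
```

```text
scene caddy [([0.471, 0.222, 0.043], 0.84)]
scene caddy_mid [([0.472, 0.217, 0.113], 0.94)]
scene soap [([0.471, 0.215, 0.118], 0.71), ([0.77, 0.152, 0.0], 0.33)]
scene caddy_end [([0.475, 0.384, 0.112], 0.72)]
top caddy [([0.47, 0.215, 0.043], 0.77), ([0.47, 0.215, 0.116], 0.47), ([0.405, -0.61, 0.002], 0.3), ([0.744, -0.135, -0.004], 0.22)]
top caddy_mid [([0.47, 0.224, 0.112], 0.58), ([0.745, -0.136, -0.001], 0.25), ([0.47, 0.212, 0.118], 0.15)]
top soap [([0.474, 0.214, 0.118], 0.73)]
top caddy_end [([0.469, 0.382, 0.109], 0.66)]
wrist caddy []
wrist caddy_mid []
wrist soap [([0.472, 0.212, 0.115], 0.61)]
wrist caddy_end [([0.471, 0.382, 0.112], 0.64)]
```

View pics/s9.png

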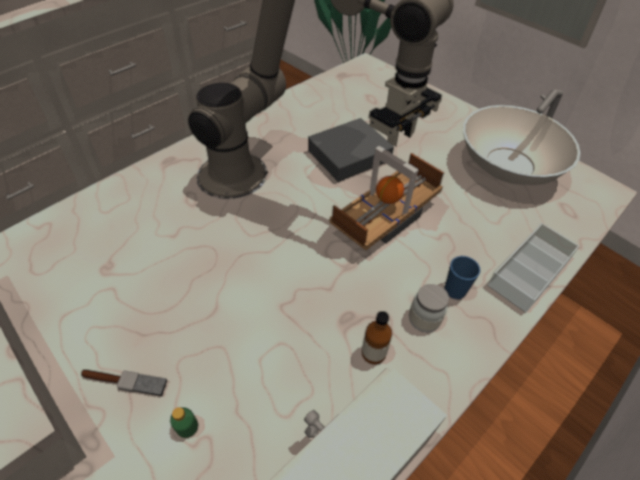

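The caddy stands level on the small riser at (388,205), with the ball in the middle at (390,190) and the gripper clear. I hand in.

```bash
python3 -c "
from cell import *
print(hand_in())"
```

```text
the job is handed in; nothing more can be done
None
```

The job is handed in, though the interface returned no verdict: the caddy stands released on the small riser, within about 5 mm of centre, the ball last measured at rest about 2 mm from the middle after about 5 s held aloft between the marks.

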